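# Unplug the short spectral lamps and stand them in the holder cup

## Robot

A 6-joint arm with a two-finger parallel gripper is mounted at the origin on the work surface. World frame = base frame: x ahead of the robot, y to its left, z up, the work surface at z = 0. Lengths are in mm, angles in rad, forces in N, time in s.
With the tool pointing down it reaches from about 350 to 775 mm from the base axis. Payload 7.3 kg.
Tool frame: the origin (TCP) lies midway between the tips of the shut fingers; the grasp point (between the pads) lies 19 mm behind it; z points along the fingers, y is the line along which they close (so a half turn about z gives the same grasp; the last joint's range is limited). The gripper opens to 92 mm and grips with 3 to 60 N. Pads are 19 mm wide; open, the fingers measure 130 mm over their backs; the gripper's body (75 mm by 190 mm) begins 47 mm behind the grasp point.
Start: joints at [1, 0.342, 1.524, -0, 1.275, -0.146], TCP at [216.361, 478.365, 226.741] pointing down, gripper open.
Joint ranges: [-2.53, 2.53], [-0.77, 2.02], [0.04, 2.7], [-1, 4.14], [0.28, 2.66], [-3.11, 3.11]. Speed limits (rad/s): [2.57, 2.57, 3.14, 3.14, 3.14, 3.14].

## Interface

Orientations are given as [roll, pitch, yaw] about the fixed x, y, z axes, in that order (R = Rz(yaw) Ry(pitch) Rx(roll)).
In Python, from plant import bot gives the robot as it stands.
- The arm moves only by the tool jog_arm, never from a script. Its arguments are lists of equal length, an entry for each row: "dp": the shift along the tool's x, y, z in m, a list of three; "twist": the turn about the tool's z in degrees. A call has 1 to 10 rows; each row shifts and turns the commanded pose from where the row before left it, along the tool's axes as they then stand; what a row does not reach is not made up. A row lasts 1/8 s, in which the tool goes at most 62.5 mm and 10.7 degrees, less where a joint would pass 70% of its speed; a pose out of reach is approached as far as the arm can. A call is refused whole if a number of a shift passes 0.0625 or a number of a turn 10.7, either way. A call with a gripper value outside its range is refused whole. "jaw" is the finger opening in m, from 0 to 0.0918, set as the call begins (left out, the last holds). The fingers move at their own pace and stop on an object; the grip force is fixed at half the most. Time passes only in rows, so rows that do not move let the fingers close. It gives the time, the measured TCP pose, the force, the opening and the grip force at its end, in the units of the state.
- bot.get_obs(): the state, without advancing time (a new reading comes with each control period).
- bot.capture(name): name is "scene" or "top" or "wrist"; returns the picture (480x640x3 uint8, blue, green, red); there is no depth.
- bot.camera_params(name): a dict with "fx", "fy", "cx", "cy" (pixels), "k1" (the pictures are not rectified: a ray, as slopes to the right and down, at radius r is drawn at 1 + k1 r^2 times it, then the intrinsics apply), "R" (3x3) and "t" (3): a world point X has camera coordinates R X + t. Camera axes: x right, y down, z forward; pixel columns grow to the right and rows downward; lengths in mm; the calibration is good to about 2 mm. A picture is of the moment at which its call begins: read the wrist's pose just before it. camera_params takes no time and is no camera call; for the wrist camera it gives the pose at the moment of the call.
- bot.close_job(): hands the job in; it is judged then, once.
Trained networks look in the newest picture that a camera, given by its name, has taken for a name from the list of things; names that differ only in an ending like _2 or _b are one class to them, and where a whole thing is asked for, a point or a joint stands for the part that bears it (a point fixed in the world has none). Each returns a list of dicts, best first, with "confidence" (0 to 1); they miss things now and then, are a little off and sometimes report something else, mostly with a low value. They report only what shows in the picture. A call takes as long as a camera call. They do not tell look-alikes from the thing itself.
- bot.find_in(camera, label): "bbox" ([centre column, centre row, width, height] in pixels, round what is visible of it).
- bot.masks_of(camera, label): "pixels" (480x640 bool, what is visible of it) and "bbox" ([centre column, centre row, width, height] in pixels, round what is visible of it).
The state is a dict: "time": time; "joint_positions": joint angles; "dq": joint speeds; "tau": joint torques, N m; "tool_pos": TCP position; "tcp_rot": TCP orientation; "contact_force": force on the tool from outside, world axes, zero at the start; "moment": the same for the moment, N m; "grip_width": finger opening in mm; "finger_force": force on a finger pad.
Only numpy, scipy, OpenCV 4.12 (cv2) and the standard library are available. Lean on these libraries where they do the work, as an engineer would, in place of code of your own. Each camera call takes 0.05 s, during which the arm holds its last target. There are 200 camera calls.

## Task

Switch the lamp supply off first, with the lamps still plugged in, by pushing its toggle lever right over to the back. Then pull the two short lamps out of their sprung sockets and set them both down upright in the steel cup, without dropping them. Leave the tall lamp plugged in, the supply switched off and the cup standing where it is, and do not disturb the other things on the bench.

Things in the scene. Friction and masses are not known exactly. Their poses are not given: they have to be found in the camera images.
- switch (a joint): the supply's toggle lever: 0 = ON (leans 29 deg to the supply's front), 1.0 rad = OFF (leans 29 deg to the supply's back); it starts within 0.15 rad of ON and stays where it is left
- supply: fixed grey power supply box, 130 x 110 x 60 mm high; origin at the centre of its underside, its front faces its own -x. On its top centre an aluminium block 70 x 50 x 25 mm carries the toggle lever: its pivot is 82 mm above the origin, along the box's y; the lever is a 10 mm steel rod with a black 26 mm ball
- switch_tip (a point): centre of the lever's 26 mm ball, 80 mm from the pivot; pushed from the front at about this height the lever swings to the back
- console: fixed blue lamp console, 105 x 204 mm; face slopes 0.35 rad (20 deg) down to its front (own -x); origin: centre of underside. Three sockets in a row along its y, 56 mm apart; the lamps stand square to the face, so lean 20 deg to the front. In each socket a sprung plunger snaps into a groove in the lamp's foot: a straight pull of about 10 to 16 N along the lamp's axis frees it
- socket0 (a point): centre of the mouth of the socket at the console's -y end, on the sloping face; hole 21 mm wide, 28 mm deep
- socket1 (a point): the same for the middle socket
- socket2 (a point): the same for the socket at the console's +y end
- lamp_a: short lamp, 125 mm long, about 60 g; origin: centre of its foot's underside (28 mm down its socket at the start), own z along its axis to the cap. Black foot 20 mm across up to 30 mm, metal flange 26 mm across at 30-34 mm, clear tube 17 mm across, flat-topped black cylindrical cap 22 mm across at 95-125 mm. In any one of the sockets
- lamp_b: second short lamp, exactly like lamp_a
- lamp_tall: tall lamp, 155 mm long, with a round (ball) black end 22 mm across; otherwise as the short lamps. In the remaining socket; it stays there
- cup: loose open steel holder cup, 74 mm across outside, 68 mm inside, 90 mm high, floor 5 mm thick, 0.45 kg; origin at the centre of its underside, own z up
- bottle: bystander: bottle 48 mm across, 135 mm high, close by the cup on its own +x side; origin at the centre of its underside
- lens: bystander: lens on a post, base 52 mm across, lens 48 mm across with its centre 104 mm up, top at 128 mm, close by the cup on its own -x side; origin under its base
- prism: bystander: triangular glass prism 38 mm on a side, 30 mm high, in front of the console
- eyepiece: bystander: black eyepiece 38 mm across, 46 mm high, in front of the console
- driver: bystander: screwdriver 150 mm long lying behind the console
- lenscap: bystander: flat black lens cap 44 mm across, 12 mm high, in front of the console
Mind the look-alikes: they are no part of the job. Leave any orange or yellow look-alike of the lamp_b alone. Leave any brown look-alike of the lamp_a alone.

How it is judged (in metres and radians):
On the way:
1. the supply is switched off (lever past 0.85 rad) while all three lamps are still plugged in (value of joint switch above 0.85 rad and distance of each of lamp_a, lamp_b, lamp_tall from where it was at the start of the episode below 0.008 m), for 0.2 s.
At the end, for the whole second after the job is handed in: Both short lamps stand foot down on the floor of the cup (foot within 34 mm of the cup's axis and 20 mm of its underside, leaning less than 0.6 rad), at rest; the cup stands upright; the lever is past 0.85 rad (off); the tall lamp is within 10 mm of where it was plugged in (horizontal distance between each of lamp_a, lamp_b and cup below 0.034 m and z of lamp_a in the frame of cup between -0.005 and 0.02 m and angle between each of lamp_a, lamp_b's own z axis and vertical below 0.6 rad and linear speed of each of lamp_a, lamp_b, cup below 0.03 m/s and z of lamp_b in the frame of cup between -0.005 and 0.02 m and value of joint switch above 0.85 rad and distance of lamp_tall from where it was at the start of the episode below 0.01 m and angle between cup's own z axis and vertical below 0.1 rad); the robot touches nothing.
It fails at once if a short lamp is dropped or thrown (moves faster than 0.8 m/s out of the gripper) ((contact force between the fingers and lamp_a below 0.05 N and linear speed of lamp_a above 0.8 m/s) or (contact force between the fingers and lamp_b below 0.05 N and linear speed of lamp_b above 0.8 m/s)).
It fails at once if the tall lamp is pulled from its seat (moved over 12 mm) (distance of lamp_tall from where it was at the start of the episode above 0.012 m).
It fails at once if the cup is knocked over or pushed over 40 mm (angle between cup's own z axis and vertical above 0.5 rad or distance of cup from where it was at the start of the episode above 0.04 m).
It fails at once if a bystander is moved over 30 mm (distance of any of bottle, lens, prism, eyepiece, driver, lenscap from where it was at the start of the episode above 0.03 m).
It fails at once if the bottle or the lens stand is knocked over (angle between any of bottle, lens's own z axis and vertical above 0.5 rad).
It also fails if it takes over 72 s, if anything falls off the work surface, if the arm or the gripper's body presses on something with over 40 N, if the wrist force passes 120 N, or if a joint passes its speed limit or range.

## Working session

There is one attempt and no reset: what is moved stays moved. The work goes in short steps, Python scripts to look and compute and a tool call to move; the robot and the scene stay as the last step left them, time stands still between calls to the robot, and variables do not carry over. Pictures are saved under pics/ and viewed, at most 10 in all, crops included, and the job is handed in when it is done.

Besides the shell and the picture viewer there is one more tool, called after "Request:" as name(argument=value, ...), one argument or row to a line, values as JSON. jog_arm: Moves the arm, as the interface text tells. Its arguments: {"type":"object","properties":{"dp":{"type":"array"},"twist":{"type":"array"},"jaw":{"type":"number"}},"required":["dp","twist"]}

```bash
ls; mkdir -p pics
python3 - <<'E'
from plant import bot
import cv2,numpy as np
print(bot.get_obs())
for c in ("scene","top"):
    im=bot.capture(c); cv2.imwrite(f"pics/{c}0.png",im)
    p=bot.camera_params(c); print(c,p, -np.array(p["R"]).T@np.array(p["t"]))
    for l in ("supply","switch","switch_tip","console","lamp_a","lamp_tall","cup","bottle","lens","prism","eyepiece","driver","lenscap"):
        print(l,[([round(float(v)) for v in d["bbox"]],round(float(d["confidence"]),2)) for d in bot.find_in(c,l)])
E
```

```text
pics
{'time': 0.0, 'joint_positions': array([ 9.99985514e-01,  3.42720300e-01,  1.52499295e+00, -4.11574809e-05,
        1.27539331e+00, -1.46010700e-01]), 'dq': array([ 8.50764504e-05, -5.01441195e-05,  9.75728278e-04,  3.72363760e-04,
       -2.18944930e-03,  1.04453989e-03]), 'tau': array([-1.24036437e-04, -4.31223679e+01, -2.44216937e+01,  7.16327643e-02,
        5.57912013e-02, -8.66563755e-05]), 'tool_pos': array([216.1526685 , 478.00306072, 226.05461831]), 'tcp_rot': array([-3.14008913e+00, -1.81323915e-04,  2.71680442e+00]), 'contact_force': array([ 0.12750681, -0.21621835, -0.77249705]), 'moment': array([-0.01248377,  0.01377319,  0.06958462]), 'finger_force': 0.0, 'grip_width': 92.06267603467522}
scene {'fx': 617.6678442537899, 'fy': 617.6678442537899, 'cx': 323.28331330630033, 'cy': 249.44207121769506, 'k1': 0.04582216579289509, 'R': array([[ 0.82297423,  0.56793931, -0.01258413],
       [ 0.31756773, -0.47831417, -0.818759  ],
       [-0.47102459,  0.66982124, -0.57399943]]), 't': array([-463.07276424,  -84.0209126 , 1708.63476503])} [1212.5882627  -921.67102438  906.1351
[... 1056 characters left out ...]
  -6.37244936 987.40196542]
supply [([179, 276, 77, 79], 0.76), ([312, 236, 109, 75], 0.62)]
switch [([159, 283, 16, 16], 0.47), ([312, 236, 105, 73], 0.35)]
switch_tip [([161, 283, 23, 22], 0.61)]
console [([314, 239, 111, 71], 0.88), ([292, 296, 15, 15], 0.62)]
lamp_a [([410, 232, 38, 50], 0.8), ([313, 245, 18, 20], 0.73), ([410, 315, 61, 13], 0.69), ([342, 237, 21, 16], 0.62), ([207, 188, 12, 57], 0.56)]
lamp_tall [([284, 252, 16, 25], 0.86)]
cup [([492, 270, 55, 45], 0.85), ([303, 179, 57, 14], 0.47)]
bottle [([478, 223, 40, 32], 0.93)]
lens []
prism [([291, 294, 16, 12], 0.56)]
eyepiece [([356, 273, 19, 19], 0.55)]
driver [([296, 179, 75, 16], 0.91)]
lenscap [([349, 339, 20, 18], 0.59)]
```

Run:
```python
import cv2
a=cv2.imread("pics/scene0.png")[130:410,130:450]; cv2.imwrite("pics/s1.png",cv2.resize(a,None,fx=2.1,fy=2.1,interpolation=cv2.INTER_CUBIC))
a=cv2.imread("pics/top0.png")[150:390,120:540]; cv2.imwrite("pics/t1.png",cv2.resize(a,None,fx=1.9,fy=1.9,interpolation=cv2.INTER_CUBIC))
```

```text
(no output)
```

View pics/s1.png

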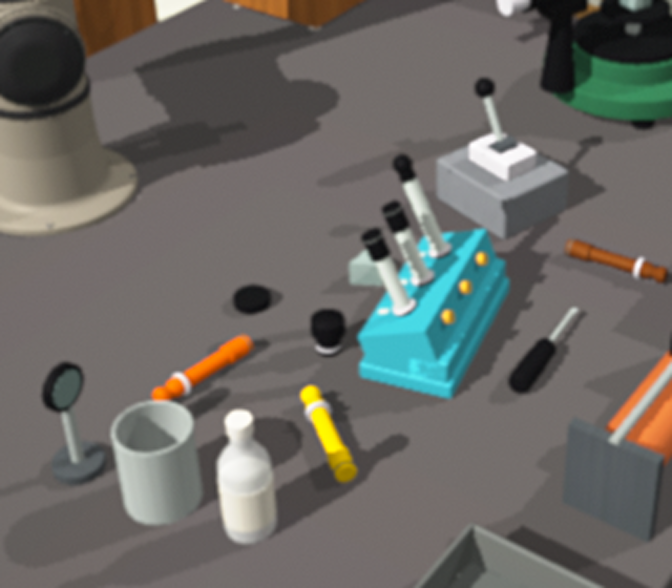

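View pics/t1.png

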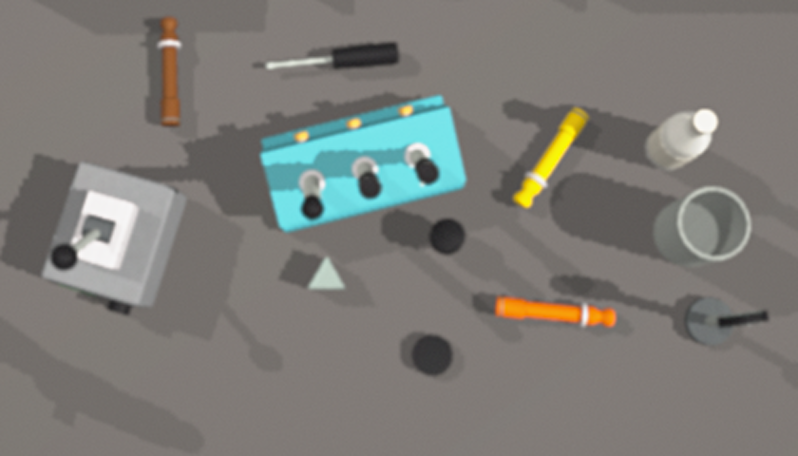

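```bash
cat > h.py <<'E'
import numpy as np,cv2
from scipy.optimize import least_squares
from plant import bot
def proj(p,X):
    X=np.atleast_2d(X); c=X@np.array(p["R"]).T+np.array(p["t"]); s=c[:,:2]/c[:,2:]
    s=s*(1+p["k1"]*(s**2).sum(1,keepdims=True))
    return s*[p["fx"],p["fy"]]+[p["cx"],p["cy"]]
def circ(x,y,z,r,n=40):
    a=np.linspace(0,2*np.pi,n); return np.c_[x+r*np.cos(a),y+r*np.sin(a),z+0*a]
def box(q):
    return np.r_[q.min(0),q.max(0)]
def dark(im,b,th=50):
    x,y,w,h=b; m=(im.max(2)<th).astype(np.uint8); k=np.zeros_like(m); k[y-h:y+h,x-w:x+w]=1
    n,_,s,c=cv2.connectedComponentsWithStats(m*k); 
    return [(c[i].round(1).tolist(),int(s[i,4])) for i in range(1,n) if s[i,4]>15]
def triang(ps,uv,x0):
    return least_squares(lambda X:np.concatenate([proj(p,X)[0]-u for p,u in zip(ps,uv)]),x0)
E
python3 - <<'E'
from h import *
P={c:bot.camera_params(c) for c in("scene","top")}
I={c:cv2.imread(f"pics/{c}0.png") for c in P}
print("top caps",dark(I["top"],(312,245,60,30))); print("top ball",dark(I["top"],(155,285,14,14)))
print("scene caps",dark(I["scene"],(318,225,30,30))); print("scene ball",dark(I["scene"],(361,172,14,14)))
M={}
for c in P:
    bot.capture(c)
    for l in("cup","bottle","lens","supply"):
        r=bot.masks_of(c,l)
        if r: M[c,l]=r[0]["pixels"]; ys,xs=np.nonzero(r[0]["pixels"]); print(c,l,round(r[0]["confidence"],2),xs.min(),ys.min(),xs.max()+1,ys.max()+1)
np.save("masks.npy",M,allow_pickle=True)
def cyl(l,r,h,x0):
    v=[c for c in P if (c,l) in M]
    def f(q):
        o=[]
        for c in v:
            ys,xs=np.nonzero(M[c,l]); o.append(box(proj(P[c],np.r_[circ(*q,0,r),circ(*q,h,r)]))-[xs.min(),ys.min(),xs.max()+1,ys.max()+1])
        return np.concatenate(o)
    s=least_squares(f,x0,loss="soft_l1"); print(l,s.x.round(1),s.fun.round(1))
cyl("cup",37,90,[400,-350]);cyl("bottle",24,135,[480,-300])
E
```

```text
top caps [([283.0, 258.3], 48), ([353.9, 270.2], 102)]
top ball [([152.9, 284.7], 80)]
scene caps [([322.0, 209.3], 80), ([316.0, 228.2], 24), ([319.0, 234.9], 67), ([306.6, 241.2], 28), ([309.9, 248.4], 64)]
scene ball [([360.3, 171.3], 53)]
scene cup 0.97 183 321 227 379
scene bottle 0.78 234 326 262 389
scene lens 0.8 150 303 180 361
scene supply 0.89 338 168 400 243
top cup 0.56 465 249 514 290
top bottle 0.93 460 208 498 239
top lens 0.73 464 249 515 290
top supply 0.93 142 235 218 316
cup [ 505.1 -327.7] [-0.3 -2.  -0.9 -0.4 -1.1 -1.6  1.1 -0.4]
bottle [ 600.7 -309.5] [-3.1 -7.   0.1 -0.7 -1.3 -8.2  5.7 -0.5]
```

Run:
```python
from h import *
P={c:bot.camera_params(c) for c in("scene","top")}
I={c:cv2.imread(f"pics/{c}0.png") for c in P}
for t in(60,70,80): print(t,dark(I["top"],(312,245,60,25),t), dark(I["scene"],(318,225,30,30),t))
ball=triang([P["scene"],P["top"]],[[360.3,171.3],[152.9,284.7]],[400,300,150]); print("ball",ball.x,ball.fun)
# flanges from clicks (z free), lamps order socket2,1,0
for a,b in (([336,250.5],[284.2,246.3]),([329.5,264],[312.1,239.5]),([321.9,275.5],[339.5,232.5])):
    s=triang([P["scene"],P["top"]],[a,b],[450,50,80]);print("flange~",s.x.round(1),s.fun.round(1))
# supply fit
M=np.load("masks.npy",allow_pickle=True).item()
def hull(c,q):
    x,y,k=q;o=[]
    for (a,b,z0,z1) in((65,55,0,60),(35,25,60,85)):
        for sx in(-a,a):
            for sy in(-b,b):
                for z in(z0,z1): o.append([x+sx*np.cos(k)-sy*np.sin(k),y+sx*np.sin(k)+sy*np.cos(k),z])
    return [proj(P[c],np.array(o[:8])),proj(P[c],np.array(o[8:]))]
def cost(q):
    s=0
    for c in P:
        m=np.zeros((480,640),np.uint8)
        for h in hull(c,q): cv2.fillConvexPoly(m,cv2.convexHull((h*16).round().astype(np.int32)),1,shift=4)
        g=M[c,"supply"]; s+=1-(g&(m>0)).sum()/(g|(m>0)).sum()
    return s
from scipy.optimize import minimize
b=min((minimize(cost,[ball.x[0]+35,ball.x[1]-15,k],method="Nelder-Mead",options=dict(initial_simplex=[[ball.x[0]+d,ball.x[1]+e,k+f] for d,e,f in((35,-15,0),(60,-15,0),(35,10,0),(35,-15,.2))])) for k in(-.4,-.2,-.6)),key=lambda r:r.fun)
print(b.x,b.fun)
d=ball.x[:2]-b.x[:2];k=b.x[2];print("ball in supply",d@[np.cos(k),np.sin(k)],d@[-np.sin(k),np.cos(k)])
```

```text
60 [([344.1, 239.9], 73), ([314.0, 247.3], 74), ([283.9, 258.6], 75), ([354.8, 267.8], 45)] [([321.9, 209.3], 87), ([318.1, 232.9], 112), ([308.6, 246.0], 112)]
70 [([344.0, 239.6], 89), ([313.9, 246.9], 90), ([283.8, 258.6], 80), ([354.7, 267.6], 52)] [([321.9, 209.3], 95), ([318.0, 232.8], 125), ([308.7, 245.8], 127)]
80 [([344.0, 239.5], 96), ([314.0, 247.0], 96), ([283.8, 258.6], 88), ([354.4, 267.5], 62)] [([321.9, 209.2], 112), ([317.9, 232.8], 138), ([308.5, 245.6], 138)]
ball [470.75382327 308.52295967 148.57649103] [ 0.53891233 -0.17802509  0.25302585  0.29836955]
flange~ [551.3  78.3  63.6] [ 1.7 -0.4  1.   1.1]
flange~ [566.   24.2  62.2] [ 0.6 -0.1  0.3  0.4]
flange~ [579.5 -29.3  68.2] [-0.2  0.  -0.1 -0.2]
[ 5.04233746e+02  2.96235260e+02 -2.91733658e-01] 0.18951466647259274
ball in supply -35.59938824231991 2.139241002886635
```

Run:
```python
from h import *
P=[bot.camera_params(c) for c in("scene","top")]
D=[([321.9,209.3],[283.8,258.6]),([318.0,232.8],[313.95,247]),([308.6,245.8],[344,239.6])]
T=[triang(P,d,[550,50,150]) for d in D]
for s in T: print(s.x.round(1),s.fun.round(1))
u=lambda k:(np.array([np.cos(k),np.sin(k),0]),np.array([-np.sin(k),np.cos(k),0]))
def model(q):
    X,Y=u(q[3]); A=-np.sin(.35)*X+np.array([0,0,np.cos(.35)]); m=q[:3]
    return m,X,Y,A,[m+56*Y+q[4]*A,m,m-56*Y]
def f(q):
    C=model(q)[4]; return np.concatenate([proj(p,C[i])[0]-D[i][j] for i in range(3) for j,p in enumerate(P)])
s=least_squares(f,[545,20,150,.23,35]); print("middle cap centre",s.x.round(3)); print(s.fun.round(2))
m,X,Y,A,C=model(s.x); print("A",A.round(3),"cap0",C[2].round(1),"flange centers",[(c-78*A).round(1) for c in (C[1],C[2])])
```

```text
[513.3  70.8 167.8] [ 0.3 -0.1  0.1  0.2]
[538.   18.8 140.8] [ 0.2 -0.   0.1  0.1]
[551.  -35.7 141.7] [ 0.1 -0.   0.1  0.1]
middle cap centre [5.37313e+02 1.87300e+01 1.41025e+02 2.51000e-01 2.91540e+01]
[ 0.35 -0.17  0.26 -0.12 -0.07 -0.2   0.12  0.47  0.26  0.22 -0.09 -0.01]
A [-0.332 -0.085  0.939] cap0 [551.2 -35.5 141. ] flange centers [array([563.2,  25.4,  67.8]), array([577.1, -28.9,  67.8])]
```

Request:
jog_arm(
  dp=[
    [0,0,0],
    [-0.031,-0.0114,0.011],
    [-0.031,-0.0114,0.011],
    [-0.031,-0.0114,0.011],
    [-0.031,-0.0114,0.011],
    [-0.031,-0.0114,0.011],
    [-0.031,-0.0114,0.011],
    [-0.031,-0.0114,0.011],
    [-0.031,-0.0114,0.011],
    [0,0,0],
  ],
  twist=[-7.6,0,0,0,0,0,0,0,0,0],
  jaw=0,
)

```text
time: 3.15
tool_pos: [428.8, 318.2, 137.9]
tcp_rot: [-3.141, -0.001, 2.846]
contact_force: [-1.3, 0.7, 0.1]
grip_width: 0.8
finger_force: 0.0
```

Request:
jog_arm(
  dp=[
    [-0.0105,0,0],
    [-0.0105,0,0],
    [-0.0105,0,0],
    [-0.0105,0,0],
    [-0.0105,0,0],
    [-0.0105,0,0],
    [-0.0105,0,0],
    [-0.0105,0,0],
    [-0.008,0,0],
    [0,0,0],
  ],
  twist=[0,0,0,0,0,0,0,0,0,0],
)

```text
time: 4.4
tool_pos: [516.4, 292.8, 138.6]
tcp_rot: [3.141, 0.0, 2.849]
contact_force: [-0.0, -0.0, 0.8]
grip_width: 0.4
finger_force: 0.0
```

Run:
```python
from h import *
for c in("scene","top"):
    im=bot.capture(c); cv2.imwrite(f"pics/{c}2.png",im)
a=cv2.resize(cv2.imread("pics/scene2.png")[130:260,310:440],None,fx=3,fy=3);b=cv2.resize(cv2.imread("pics/top2.png")[205:335,110:240],None,fx=3,fy=3)
cv2.imwrite("pics/c2.png",np.hstack([a,b]))
p=bot.camera_params("scene");q=bot.camera_params("top")
k=-.292
for t in(.85,1):
    B=[504.2+80*np.sin(t-.5)*np.cos(k),296.2+80*np.sin(t-.5)*np.sin(k),82+80*np.cos(t-.5)]
    print(t,(proj(p,B)-[310,130])*3,(proj(q,B)-[110,205])*3+[390,0])
```

```text
0.85 [[200.48798684 142.01399026]] [[552.22636711 139.04331999]]
1 [[209.11659315 152.00175973]] [[560.93568914 123.2044257 ]]
```

View pics/c2.png

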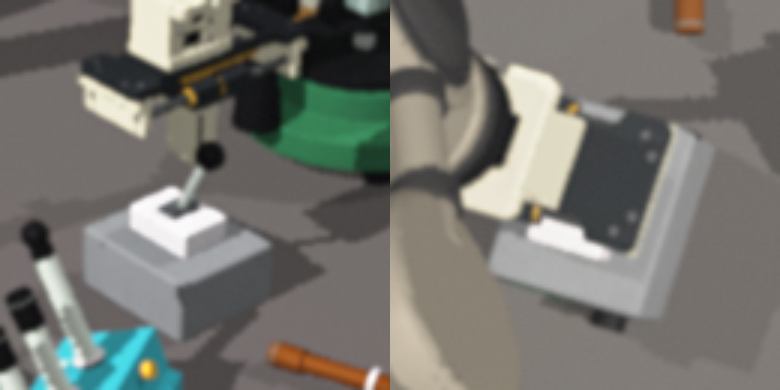

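Request:
jog_arm(
  dp=[
    [0.02,0,0],
    [0,0,-0.045],
    [0,0,-0.045],
    [0,0,0],
    [0,0,0],
    [0,0,0],
    [0.004,-0.042,0],
    [0.004,-0.042,0],
    [0.004,-0.042,0],
    [0.004,-0.042,0],
  ],
  twist=[0,0,0,-10.4,-10.4,-10.4,0,0,0,0],
)

```text
time: 5.75
tool_pos: [522.9, 131.1, 229.0]
tcp_rot: [-3.141, 0.001, -2.889]
contact_force: [-0.3, 0.5, -0.0]
grip_width: 0.5
finger_force: 0.0
```

Request:
jog_arm(
  dp=[
    [0.004,-0.042,0],
    [0.004,-0.042,0],
    [0.004,-0.042,0],
    [0.004,-0.042,0],
    [0,0,0],
    [0,0,0],
  ],
  twist=[0,0,0,0,0,0],
  jaw=0.036,
)

```text
time: 6.5
tool_pos: [549.2, -33.9, 228.8]
tcp_rot: [3.141, 0.0, -2.889]
contact_force: [-0.4, 0.9, 0.7]
grip_width: 36.5
finger_force: 0.0
```

```bash
cat > tgt.py <<'E'
from h import *
import sys
def to(w,n=""):
    o=bot.get_obs();ps=o["tcp_rot"][2];d=np.array(w)-o["tool_pos"]
    print(n,"t",round(o["time"],2),"tool dp mm",[round(float(v),1) for v in(d@[np.cos(ps),np.sin(ps),0],d@[np.sin(ps),-np.cos(ps),0],-d[2])],"yaw",round(float(ps),3))
E
python3 - <<'E'
from tgt import *
to([549.9,-35.8,125.8])
im=bot.capture("wrist");p=bot.camera_params("wrist");cv2.imwrite("pics/w1.png",im)
for n,c in(("mid",[537.3,18.7,141]),("out",[551.2,-35.5,141])):
    A=np.array([-.332,-.085,.939]);print(n,proj(p,np.array(c)+15*A).round(),proj(p,np.array(c)-78*A).round())
E
```

```text
t 6.5 tool dp mm [-0.2, -2.0, 103.0] yaw -2.889
mid [[414. 244.]] [[387. 255.]]
out [[315. 244.]] [[316. 254.]]
```

View pics/w1.png

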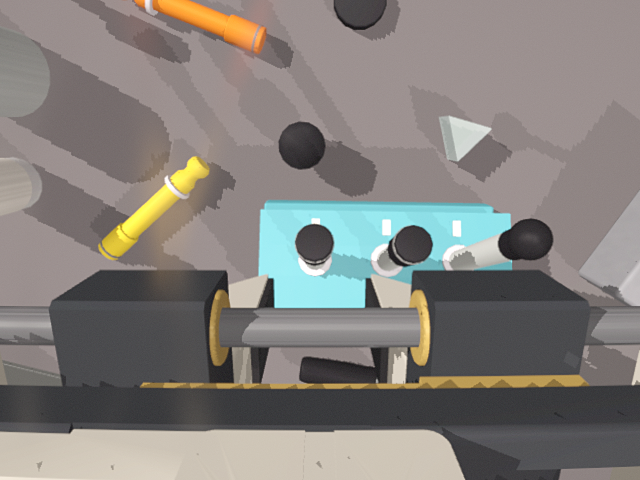

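Request:
jog_arm(
  dp=[
    [0,-0.002,0.025],
    [0,0,0.025],
    [0,0,0.025],
    [0,0,0.018],
    [0,0,0.01],
    [0,0,0],
  ],
  twist=[0,0,0,0,0,0],
)

```text
time: 7.3
tool_pos: [549.7, -35.6, 125.5]
tcp_rot: [3.141, -0.001, -2.888]
contact_force: [-0.7, -0.5, -0.0]
grip_width: 35.6
finger_force: 0.0
```

Request:
jog_arm(
  dp=[
    [0,0,0],
    [0,0,0],
    [0,0,0],
    [0,0,0],
  ],
  twist=[0,0,0,0],
  jaw=0.01,
)

```text
time: 7.8
tool_pos: [550.3, -36.6, 126.4]
tcp_rot: [-3.141, 0.001, -2.889]
contact_force: [-0.7, -1.0, 3.9]
grip_width: 21.0
finger_force: 30.0
```

Request:
jog_arm(
  dp=[
    [0.0017,0,-0.0047],
    [0.0017,0,-0.0047],
    [0.0017,0,-0.0047],
    [0.0017,0,-0.0047],
    [0.0017,0,-0.0047],
    [0.0017,0,-0.0047],
    [0.0017,0,-0.0047],
    [0.0017,0,-0.0047],
    [0,0,0],
  ],
  twist=[0,0,0,0,0,0,0,0,0],
)

```text
time: 8.93
tool_pos: [536.9, -39.9, 163.8]
tcp_rot: [-3.141, 0.001, -2.889]
contact_force: [-0.7, 0.0, -0.6]
grip_width: 21.2
finger_force: 30.0
```

Request:
jog_arm(
  dp=[
    [0.004,0,-0.011],
    [0.004,0,-0.011],
    [0,0,-0.032],
    [0,0,-0.032],
    [0,0,0],
    [0,0,0],
  ],
  twist=[0,0,0,0,0,0],
)

```text
time: 9.68
tool_pos: [528.5, -41.8, 248.9]
tcp_rot: [3.141, -0.001, -2.889]
contact_force: [0.7, 0.1, -2.2]
grip_width: 21.2
finger_force: 30.0
```

Run:
```python
from tgt import *
o=bot.get_obs();print(o["grip_width"],o["finger_force"])
A=np.array([-.332,-.085,.939]);g=o["tool_pos"]+[0,0,19]
for c in("scene","wrist"):
    im=bot.capture(c);p=bot.camera_params(c);q={k:proj(p,g+s*A)[0].round() for k,s in(("foot",-114),("flange",-82),("top",11))}
    print(c,q)
    cv2.imwrite(f"pics/{c}3.png",im)
a=cv2.resize(cv2.imread("pics/scene3.png")[110:290,210:390],None,fx=2,fy=2);b=cv2.resize(cv2.imread("pics/wrist3.png"),(480,360));cv2.imwrite("pics/c3.png",np.hstack([a,b]))
```

```text
21.20776504449403 29.999892711639404
scene {'foot': array([315., 240.]), 'flange': array([310., 227.]), 'top': array([295., 189.])}
wrist {'foot': array([319., 305.]), 'flange': array([319., 308.]), 'top': array([320., 325.])}
```

View pics/c3.png

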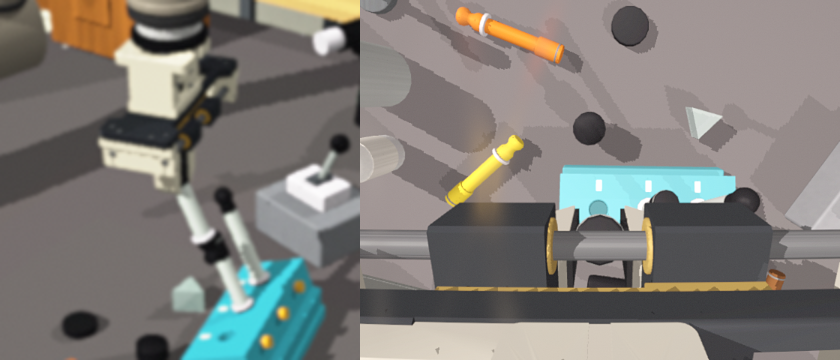

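Run:
```python
from tgt import *
I=cv2.imread("pics/scene3.png");print(dark(I,(317,235,12,15),60))
im=bot.capture("top");p=bot.camera_params("top");cv2.imwrite("pics/top3.png",im)
g=bot.get_obs()["tool_pos"]+[0,0,19];A=np.array([-.332,-.085,.939])
for c in("scene","top"): print(proj(bot.camera_params(c),g-99*A).round(1))
q=proj(p,g-99*A)[0].round().astype(int);print(dark(im,(q[0],q[1],25,25),60))
```

```text
[([317.3, 234.5], 127)]
[[312.9 234.2]]
[[343.1 230.4]]
[([320.6, 219.2], 25), ([335.1, 238.2], 257)]
```

Request:
jog_arm(
  dp=[
    [0,-0.03,0],
    [0,-0.03,0],
    [0,-0.03,0],
    [0,-0.03,0],
    [0,-0.03,0],
    [0,0,0],
    [0,0,0],
  ],
  twist=[0,0,0,0,0,0,0],
)

```text
time: 10.7
tool_pos: [566.1, -186.4, 248.5]
tcp_rot: [3.14, -0.001, -2.889]
contact_force: [-0.1, -0.5, -1.0]
grip_width: 21.0
finger_force: 30.0
```

Run:
```python
from tgt import *
p=bot.camera_params("wrist");im=bot.capture("wrist");cv2.imwrite("pics/w4.png",im)
for z in(90,):
    cv2.polylines(im,[proj(p,circ(505.1,-327.7,90,37)).round().astype(np.int32)],True,(0,0,255),1)
    cv2.polylines(im,[proj(p,circ(505.1,-327.7,90,34)).round().astype(np.int32)],True,(0,255,0),1)
    cv2.polylines(im,[proj(p,circ(505.1,-327.7,5,34)).round().astype(np.int32)],True,(255,0,0),1)
cv2.imwrite("pics/w4o.png",im); print(bot.get_obs()["tool_pos"])
```

```text
[ 566.19522922 -186.14815178  248.85624755]
```

View pics/w4o.png

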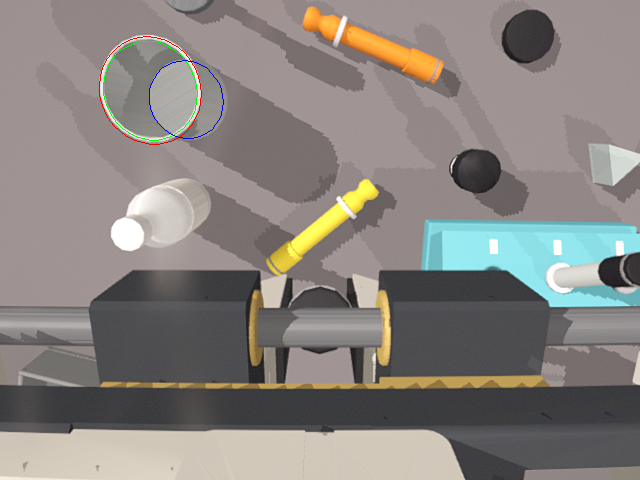

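```bash
python3 -c "
from tgt import *
to([475.5,-343.6,248])"
```

```text
t 10.75 tool dp mm [127.2, -129.7, 0.9] yaw -2.889
```

Request:
jog_arm(
  dp=[
    [0.0254,-0.026,0],
    [0.0254,-0.026,0],
    [0.0254,-0.026,0],
    [0.0254,-0.026,0],
    [0.0254,-0.026,0],
    [0,0,0],
    [0,0,0],
  ],
  twist=[0,0,0,0,0,0,0],
)

```text
time: 11.62
tool_pos: [476.3, -343.6, 249.4]
tcp_rot: [3.141, 0.0, -2.889]
contact_force: [0.6, 0.2, -1.4]
grip_width: 21.2
finger_force: 30.0
```

Run:
```python
from tgt import *
to([475.5,-343.6,248])
g=bot.get_obs()["tool_pos"]+[0,0,19];X=np.array([.969,.248,0])
for c in("scene","top"):
    im=bot.capture(c);p=bot.camera_params(c);cv2.imwrite(f"pics/{c}5.png",im)
    for L in(.35,.46):
        A=-np.sin(L)*X+[0,0,np.cos(L)]; print(c,L,proj(p,g-99*A).round(1),proj(p,g-82*A).round(1))
    q=proj(p,g-99*A)[0].round().astype(int);print(dark(im,(q[0],q[1],18,18),60))
a=cv2.imread("pics/scene5.png")[250:400,130:280];b=cv2.imread("pics/top5.png")[180:330,420:570]
cv2.imwrite("pics/c5.png",cv2.resize(np.hstack([a,b]),None,fx=2.6,fy=2.6,interpolation=cv2.INTER_CUBIC))
```

```text
t 11.62 tool dp mm [0.8, 0.2, 1.4] yaw -2.889
scene 0.35 [[195.2 300.5]] [[191.3 293.2]]
scene 0.46 [[199.7 299.9]] [[195.  292.6]]
[([197.5, 302.2], 110)]
top 0.35 [[517.  257.8]] [[521.7 259.7]]
top 0.46 [[516.1 251.9]] [[520.9 254.7]]
[([516.6, 260.5], 364)]
```

View pics/c5.png

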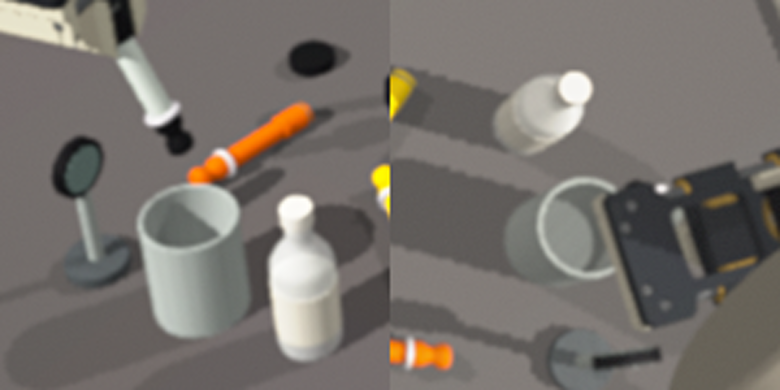

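Request:
jog_arm(
  dp=[
    [0.001,0,0.028],
    [0,0,0.028],
    [0,0,0.028],
    [0,0,0.028],
    [0,0,0.02],
    [0,0,0.007],
    [0,0,0],
    [0,0,0],
  ],
  twist=[0,0,0,0,0,0,0,0],
)

```text
time: 12.72
tool_pos: [475.7, -345.1, 111.4]
tcp_rot: [-3.14, 0.001, -2.889]
contact_force: [0.1, -0.0, -0.3]
grip_width: 21.4
finger_force: 30.0
```

Request:
jog_arm(
  dp=[
    [0,0,0.003],
    [0,0,0.003],
    [0,0,0],
    [0,0,0],
  ],
  twist=[0,0,0,0],
)

```text
time: 13.22
tool_pos: [475.0, -345.0, 104.3]
tcp_rot: [3.142, 0.0, -2.889]
contact_force: [-0.6, 1.1, -1.7]
grip_width: 21.5
finger_force: 30.0
```

Request:
jog_arm(
  dp=[
    [0,0,0.002],
    [0,0,0.002],
    [0,0,0],
  ],
  twist=[0,0,0],
)

```text
time: 13.6
tool_pos: [474.9, -344.8, 100.1]
tcp_rot: [3.141, -0.0, -2.889]
contact_force: [0.7, -0.3, -1.1]
grip_width: 21.4
finger_force: 30.0
```

Request:
jog_arm(
  dp=[
    [0,0,0.002],
    [0,0,0],
    [0,0,0],
  ],
  twist=[0,0,0],
)

```text
time: 13.98
tool_pos: [475.0, -344.9, 98.3]
tcp_rot: [3.142, 0.0, -2.889]
contact_force: [0.0, -1.3, -0.7]
grip_width: 21.4
finger_force: 30.0
```

Request:
jog_arm(
  dp=[
    [0,0,0.002],
    [0,0,0.001],
    [0,0,0],
    [0,0,0],
  ],
  twist=[0,0,0,0],
)

```text
time: 14.48
tool_pos: [475.1, -344.8, 95.3]
tcp_rot: [3.141, 0.0, -2.889]
contact_force: [0.7, 0.7, 0.3]
grip_width: 21.7
finger_force: 30.0
```

Request:
jog_arm(
  dp=[
    [0,0,0],
    [0,0,0],
    [0,0,0],
    [0,0,0],
  ],
  twist=[0,0,0,0],
  jaw=0.034,
)

```text
time: 14.98
tool_pos: [475.0, -344.9, 95.3]
tcp_rot: [3.142, 0.0, -2.889]
contact_force: [-0.2, -0.3, 0.2]
grip_width: 33.5
finger_force: 0.0
```

Request:
jog_arm(
  dp=[
    [0,0,-0.01],
    [0,0,-0.03],
    [0,0,-0.05],
    [0,0,-0.06],
    [0,0,0],
    [0,0,0],
  ],
  twist=[0,0,0,0,0,0],
)

```text
time: 15.72
tool_pos: [474.8, -344.7, 245.4]
tcp_rot: [-3.142, 0.0, -2.889]
contact_force: [-0.5, 0.8, -1.0]
grip_width: 33.7
finger_force: 0.0
```

Request:
jog_arm(
  dp=[
    [-0.02,0.03,0],
    [-0.02,0.03,0],
    [-0.02,0.03,0],
    [-0.02,0.03,0],
    [0,0,0],
    [0,0,0],
  ],
  twist=[0,0,0,0,0,0],
)

```text
time: 16.48
tool_pos: [522.0, -208.9, 244.2]
tcp_rot: [3.14, -0.002, -2.889]
contact_force: [0.2, -0.5, 0.3]
grip_width: 34.0
finger_force: 0.0
```

Run:
```python
from tgt import *
to([536.1,18.4,125.8],"mid")
for c in("scene","wrist","top"): cv2.imwrite(f"pics/{c}6.png",bot.capture(c))
p=bot.camera_params("wrist");im=cv2.imread("pics/wrist6.png")
cv2.polylines(im,[proj(p,circ(505.1,-327.7,90,37)).round().astype(np.int32)],True,(0,0,255),1)
c=proj(p,[505,-328,90])[0].round().astype(int);print(c)
x=max(c[0]-100,0);y=max(c[1]-100,0)
f=lambda a:cv2.resize(a,(390,390),interpolation=cv2.INTER_CUBIC)
cv2.imwrite("pics/c6.png",np.hstack([f(im[y:y+200,x:x+200]),f(cv2.imread("pics/scene6.png")[270:400,140:270])]))
```

```text
mid t 16.48 tool dp mm [-70.5, 216.6, 118.4] yaw -2.889
[169 160]
```

View pics/c6.png

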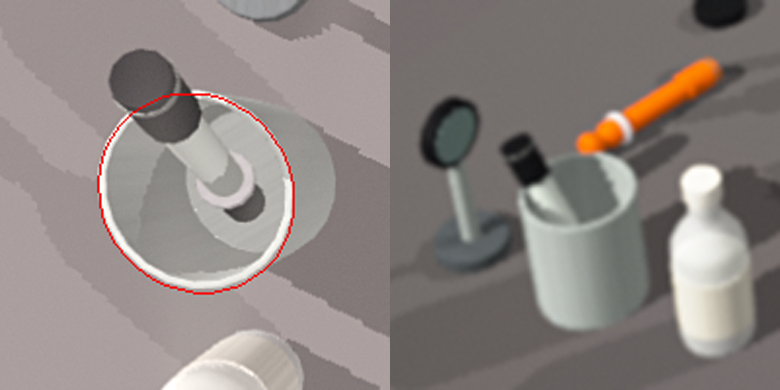

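Request:
jog_arm(
  dp=[
    [-0.0088,0.027,0],
    [-0.0088,0.027,0],
    [-0.0088,0.027,0],
    [-0.0088,0.027,0],
    [-0.0088,0.027,0],
    [-0.0088,0.027,0],
    [-0.0088,0.027,0],
    [-0.0088,0.027,0],
    [0,0,0],
    [0,0,0],
  ],
  twist=[0,0,0,0,0,0,0,0,0,0],
)

```text
time: 17.88
tool_pos: [536.8, 17.0, 245.2]
tcp_rot: [-3.141, -0.0, -2.89]
contact_force: [-0.4, 0.7, 0.3]
grip_width: 33.9
finger_force: 0.0
```

Run:
```python
from tgt import *
to([536.1,18.4,125.8],"mid")
p=bot.camera_params("wrist");im=bot.capture("wrist");A=np.array([-.332,-.085,.939])
q=proj(p,np.array([537.3,18.7,141])+15*A)[0];print(q,dark(im,(int(q[0]),int(q[1]),30,22),60))
```

```text
mid t 17.88 tool dp mm [0.3, 1.5, 119.4] yaw -2.89
[322.25680713 236.21494566] [([326.4, 233.0], 113), ([319.2, 255.6], 28)]
```

Request:
jog_arm(
  dp=[
    [0,0.001,0.03],
    [0,0,0.03],
    [0,0,0.03],
    [0,0,0.019],
    [0,0,0.01],
    [0,0,0],
  ],
  twist=[0,0,0,0,0,0],
)

```text
time: 18.68
tool_pos: [536.4, 18.3, 126.0]
tcp_rot: [3.141, -0.001, -2.89]
contact_force: [-0.1, 0.1, -0.0]
grip_width: 34.2
finger_force: 0.0
```

Request:
jog_arm(
  dp=[
    [0,0,0],
    [0,0,0],
    [0,0,0],
    [0,0,0],
  ],
  twist=[0,0,0,0],
  jaw=0.01,
)

```text
time: 19.18
tool_pos: [537.0, 18.6, 127.1]
tcp_rot: [-3.141, 0.002, -2.889]
contact_force: [-0.4, -2.3, 5.0]
grip_width: 21.2
finger_force: 30.0
```

Request:
jog_arm(
  dp=[
    [0.0017,0,-0.0047],
    [0.0017,0,-0.0047],
    [0.0017,0,-0.0047],
    [0.0017,0,-0.0047],
    [0.0017,0,-0.0047],
    [0.0017,0,-0.0047],
    [0.0017,0,-0.0047],
    [0.0017,0,-0.0047],
    [0,0,0],
  ],
  twist=[0,0,0,0,0,0,0,0,0],
)

```text
time: 20.3
tool_pos: [523.4, 15.6, 164.4]
tcp_rot: [-3.142, 0.001, -2.889]
contact_force: [0.5, 0.2, -2.0]
grip_width: 21.6
finger_force: 30.0
```

Request:
jog_arm(
  dp=[
    [0.004,0,-0.011],
    [0.004,0,-0.011],
    [0,0,-0.032],
    [0,0,-0.032],
    [0,0,0],
    [0,0,0],
  ],
  twist=[0,0,0,0,0,0],
)

```text
time: 21.05
tool_pos: [515.0, 13.6, 249.5]
tcp_rot: [3.141, -0.001, -2.889]
contact_force: [0.2, 0.3, -1.4]
grip_width: 21.4
finger_force: 30.0
```

Run:
```python
from tgt import *
o=bot.get_obs();print(o["tool_pos"],o["grip_width"],o["finger_force"])
g=o["tool_pos"]+[0,0,19];X=np.array([.969,.248,0])
for c in("scene","top"):
    im=bot.capture(c);p=bot.camera_params(c);cv2.imwrite(f"pics/{c}7.png",im)
    for L in(.35,.46):
        A=-np.sin(L)*X+[0,0,np.cos(L)]; print(c,L,proj(p,g-99*A).round(1))
    q=proj(p,g-99*A)[0].round().astype(int);print(dark(im,(q[0],q[1],18,18),60))
p=bot.camera_params("top");I=cv2.imread("pics/top7.png");print("tall",dark(I,(284,258,14,14),70))
```

```text
[515.0452179   13.60129863 249.54763092] 21.354038510821656 29.999612867832184
scene 0.35 [[322.5 220.3]]
scene 0.46 [[326.7 219.5]]
[([324.0, 222.4], 62)]
top 0.35 [[311.5 238.2]]
top 0.46 [[310.  232.2]]
[]
tall [([288.2, 253.8], 113), ([292.6, 264.9], 90)]
```

Run:
```python
from tgt import *
from scipy.spatial.transform import Rotation as Ro
o=bot.get_obs();p=bot.camera_params("wrist")
# all poses share same orientation: translate camera
d=np.array([522.0,-208.9,244.2])-o["tool_pos"]; p=dict(p);p["t"]=np.array(p["t"])-np.array(p["R"])@d
s=bot.camera_params("scene")
r=triang([p,s],[[142,101],[183,318]],[470,-340,118]);print("cap top",r.x.round(1),r.fun.round(1))
for z,uv in((115,[142,101]),(120,[142,101]),(12,[194.6,162.5]),(37,[184,152])):
    q=least_squares(lambda q:proj(p,[*q,z])[0]-uv,[500,-330]).x-[505.1,-327.7]
    print(z,"in cup X,Y",round(q@[.969,.248],1),round(q@[-.248,.969],1))
```

```text
cap top [ 468.1 -341.4  117.8] [ 0.3  0.5 -1.7 -0.2]
115 in cup X,Y -39.8 -5.4
120 in cup X,Y -39.4 -3.4
12 in cup X,Y 7.2 -3.1
37 in cup X,Y -3.3 -4.3
```

Request:
jog_arm(
  dp=[
    [0,-0.03,0],
    [0,-0.03,0],
    [0,-0.03,0],
    [0,-0.03,0],
    [0,-0.03,0],
    [0,0,0],
    [0,0,0],
    [0,0,0],
    [0,0,0],
    [0,0,0],
  ],
  twist=[0,0,0,0,0,6,10.5,10.5,10.5,10.5],
)

```text
time: 22.4
tool_pos: [552.6, -131.5, 248.6]
tcp_rot: [-3.141, -0.002, 2.55]
contact_force: [0.6, -0.2, -0.5]
grip_width: 21.4
finger_force: 30.0
```

Request:
jog_arm(
  dp=[
    [0,0,0],
    [0,0,0],
    [0,0,0],
    [0,0,0],
    [0,0,0],
    [0,0,0],
    [0,0,0],
    [0,0,0],
    [0,0,0],
    [0,0,0],
  ],
  twist=[10.5,10.5,10.5,10.5,10.5,10.5,10.5,10.5,10.5,10.5],
)

```text
time: 23.65
tool_pos: [552.6, -131.5, 248.7]
tcp_rot: [-3.139, 0.001, 0.718]
contact_force: [-0.2, -0.4, -0.1]
grip_width: 21.4
finger_force: 30.0
```

Request:
jog_arm(
  dp=[
    [0,0,0],
    [0,0,0],
    [0,0,0],
    [0,0,0],
  ],
  twist=[10.5,10.5,6,0],
)

```text
time: 24.15
tool_pos: [552.7, -131.5, 248.9]
tcp_rot: [-3.14, 0.002, 0.253]
contact_force: [-0.6, 0.1, -1.0]
grip_width: 21.2
finger_force: 30.0
```

```bash
python3 -c "
from tgt import *
to([530.2,-304.8,249.5])"
```

```text
t 24.15 tool dp mm [-65.2, 162.1, -0.6] yaw 0.253
```

Request:
jog_arm(
  dp=[
    [-0.0109,0.027,0],
    [-0.0109,0.027,0],
    [-0.0109,0.027,0],
    [-0.0109,0.027,0],
    [-0.0109,0.027,0],
    [-0.0109,0.027,0],
    [0,0,0],
    [0,0,0],
  ],
  twist=[0,0,0,0,0,0,0,0],
)

```text
time: 25.15
tool_pos: [530.1, -304.2, 249.4]
tcp_rot: [-3.14, 0.0, 0.254]
contact_force: [-0.1, -0.3, -0.3]
grip_width: 21.0
finger_force: 30.0
```

Run:
```python
from tgt import *
to([530.2,-304.8,249.5])
g=bot.get_obs()["tool_pos"]+[0,0,19];X=np.array([.969,.248,0])
p=bot.camera_params("scene");im=bot.capture("scene");cv2.imwrite("pics/scene8.png",im)
for L in(.3,.39,.46):
    A=np.sin(L)*X+[0,0,np.cos(L)];print(L,proj(p,g-99*A).round(1))
print(dark(im,(190,310,30,40),60))
w=bot.capture("wrist");cv2.imwrite("pics/wrist8.png",w)
f=lambda a,h:cv2.resize(a,None,fx=h/a.shape[0],fy=h/a.shape[0],interpolation=cv2.INTER_CUBIC)
cv2.imwrite("pics/c8.png",np.hstack([f(im[240:400,130:270],320),f(w,320)]))
```

```text
t 25.15 tool dp mm [-0.0, 0.6, -0.1] yaw 0.254
0.3 [[201.4 293.1]]
0.39 [[197.2 290.9]]
0.46 [[194.1 289. ]]
[([197.2, 295.0], 62), ([163.7, 305.0], 30), ([184.8, 323.1], 153)]
```

View pics/c8.png

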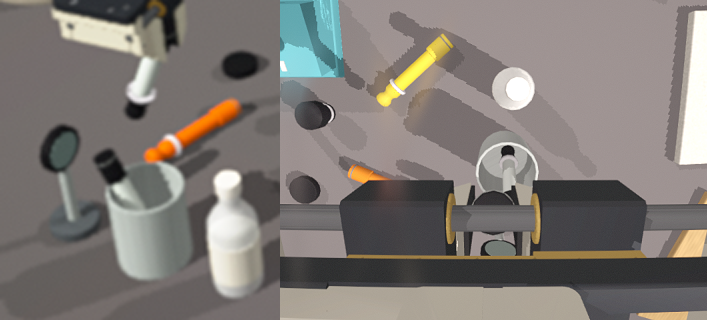

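Request:
jog_arm(
  dp=[
    [0,0,0.028],
    [0,0,0.028],
    [0,0,0.026],
    [0,0,0.02],
    [0,0,0.009],
    [0,0,0],
    [0,0,0],
  ],
  twist=[0,0,0,0,0,0,0],
)

```text
time: 26.12
tool_pos: [530.7, -305.0, 139.9]
tcp_rot: [3.14, -0.001, 0.253]
contact_force: [-0.1, -0.1, -0.7]
grip_width: 21.2
finger_force: 30.0
```

Request:
jog_arm(
  dp=[
    [0,0.003,0],
    [0,0.003,0],
    [0,0.002,0],
    [0,0,0],
    [0,0,0],
  ],
  twist=[0,0,0,0,0],
)

```text
time: 26.75
tool_pos: [532.1, -312.7, 138.8]
tcp_rot: [3.142, 0.0, 0.252]
contact_force: [0.1, 0.3, -0.5]
grip_width: 21.7
finger_force: 30.0
```

Move back +Y (slightly further than before) and lower.

Request:
jog_arm(
  dp=[
    [0,-0.003,0],
    [0,-0.003,0],
    [0,-0.003,0],
    [0,0,0.01],
    [0,0,0.01],
    [0,0,0.008],
    [0,0,0.004],
    [0,0,0],
    [0,0,0],
  ],
  twist=[0,0,0,0,0,0,0,0,0],
)

```text
time: 27.88
tool_pos: [530.1, -304.0, 107.2]
tcp_rot: [3.141, -0.0, 0.252]
contact_force: [-0.1, -0.1, -1.2]
grip_width: 21.4
finger_force: 30.0
```

Request:
jog_arm(
  dp=[
    [0,0,0.003],
    [0,0,0],
    [0,0,0],
  ],
  twist=[0,0,0],
)

```text
time: 28.25
tool_pos: [529.9, -303.9, 103.9]
tcp_rot: [-3.142, -0.0, 0.252]
contact_force: [-0.6, 0.3, -0.6]
grip_width: 21.4
finger_force: 30.0
```

Request:
jog_arm(
  dp=[
    [0,0,0.003],
    [0,0,0],
    [0,0,0],
  ],
  twist=[0,0,0],
)

```text
time: 28.62
tool_pos: [529.8, -304.1, 100.7]
tcp_rot: [3.142, 0.0, 0.252]
contact_force: [-0.7, -2.3, -1.6]
grip_width: 21.3
finger_force: 30.0
```

Request:
jog_arm(
  dp=[
    [0,0,0.002],
    [0,0,0],
    [0,0,0],
  ],
  twist=[0,0,0],
)

```text
time: 29.0
tool_pos: [529.8, -304.0, 98.9]
tcp_rot: [3.142, 0.0, 0.252]
contact_force: [-2.1, -2.0, 0.9]
grip_width: 21.4
finger_force: 30.0
```

Request:
jog_arm(
  dp=[
    [0,0,0.002],
    [0,0,0],
    [0,0,0],
  ],
  twist=[0,0,0],
)

```text
time: 29.38
tool_pos: [530.0, -304.0, 97.4]
tcp_rot: [3.141, -0.0, 0.252]
contact_force: [-2.6, -0.9, 5.3]
grip_width: 21.5
finger_force: 30.0
```

Request:
jog_arm(
  dp=[
    [0,0,0],
    [0,0,0],
    [0,0,0],
    [0,0,0],
  ],
  twist=[0,0,0,0],
  jaw=0.034,
)

```text
time: 29.88
tool_pos: [530.0, -303.7, 96.7]
tcp_rot: [-3.141, -0.0, 0.253]
contact_force: [0.1, 0.9, -0.6]
grip_width: 34.0
finger_force: 0.0
```

Request:
jog_arm(
  dp=[
    [0,0,-0.01],
    [0,0,-0.03],
    [0,0,-0.05],
    [0,0,-0.06],
    [-0.05,0,0],
    [-0.06,0,0],
    [0,0,0],
    [0,0,0],
  ],
  twist=[0,0,0,0,0,0,0,0],
)

```text
time: 30.88
tool_pos: [423.8, -331.6, 247.8]
tcp_rot: [3.14, -0.001, 0.252]
contact_force: [0.3, 0.6, -0.2]
grip_width: 34.1
finger_force: 0.0
```

Run:
```python
from tgt import *
p=bot.camera_params("wrist");w=bot.capture("wrist");s=bot.capture("scene");cv2.imwrite("pics/w9.png",w);cv2.imwrite("pics/s9.png",s)
cv2.polylines(w,[proj(p,circ(505.1,-327.7,90,37)).round().astype(np.int32)],True,(0,0,255),1)
c=proj(p,[505,-328,90])[0].round().astype(int);x=min(max(c[0]-100,0),440);y=min(max(c[1]-100,0),280);print(c,x,y)
f=lambda a:cv2.resize(a,(390,390),interpolation=cv2.INTER_CUBIC)
cv2.imwrite("pics/c9.png",np.hstack([f(w[y:y+200,x:x+200]),f(s[270:400,140:270])]))
t=bot.capture("top");cv2.imwrite("pics/t9.png",t)
print("tall",dark(s,(322,209,14,16),70),dark(t,(284,258,14,14),70),"ball",dark(s,(378,180,12,12)))
```

```text
[342 111] 242 11
tall [([321.9, 209.4], 100)] [([284.0, 258.7], 98)] ball [([379.7, 181.6], 61)]
```

View pics/c9.png

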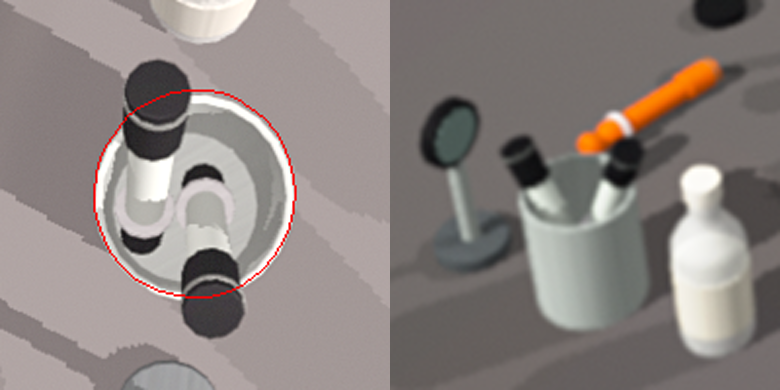

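Run:
```python
from tgt import *
p=bot.camera_params("wrist");s=bot.camera_params("scene")
for a,b in(([322.5,58.2],[219.5,319]),([350.7,169],[183.3,319])):
    r=triang([p,s],[a,b],[500,-330,115]);print(r.x.round(1),r.fun.round(1))
f=lambda uv,z:((least_squares(lambda q:proj(p,[*q,z])[0]-uv,[500,-330]).x-[505.1,-327.7])@np.array([[.969,-.248],[.248,.969]])).round(1)
g=lambda u,v:[u/1.95+242,v/1.95+11]
print("flange2",f(g(143,207),38),"flange1",f(g(205,207),38),"cap2",f([322.5,58.2],118),"cap1",f([350.7,169],118))
```

```text
[ 532.2 -305.5  119.1] [-0.2 -0.2 -0.7  0.2]
[ 469.4 -341.7  115.4] [-0.3 -0.5 -1.5  0.1]
flange2 [-1.9 19.9] flange1 [-1.8 -6.7] cap2 [31.9 14.7] cap1 [-38.2  -4.7]
```

```bash
python3 -c "
from plant import bot
print(bot.close_job())"
```

```text
the job is handed in; nothing more can be done
None
```

The job is handed in but I got no verdict back: the supply was switched off first, and both short lamps stand leaning about 0.4 rad in the unmoved cup, with the tall lamp still plugged in and no other object seen to move in the last pictures.

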